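Flip the clock movement dial up in its swivel fixture

TASK

The clock movement in the swivel fixture has its back plate up, and the dial must come up so that the hands can be fitted: gently push the frame right over with a fingertip, one end down and the other up and over, until it lies level again with the dial up. Push on the bare ends of the frame, never pinch it, and do not touch the dial or the movement. Leave the fixture standing where it is and the other things on the bench undisturbed.

Things in the scene. Friction and masses are not known exactly. Their poses are not given: they have to be found in the camera images.
- fixture: the fixture, loose on the bench; origin under the centre of its base, z up, y along the swivel axis, x level and square to it (away from the robot, give or take 0.4 rad). Grey base 150 (x) x 190 (y) x 14 mm, 2.4 kg or so. Two uprights 24 x 14 mm stand 69 mm either side of the middle along y (inner faces at 62 mm, tops at z 128 mm); a small stop bar outside the -y one reaches to 86 mm
- axis (a point): middle of the swivel axis, 112 mm above the bench over the base's centre; axes as fixture. The frame is a flat aluminium plate 164 mm long (across the axis) x 110 mm wide (along it) x 8 mm thick, its middle at this point, the clock movement in its centre; the last 38 mm of the plate at each end is bare
- frame (a joint): angle of the frame, rad. 0: level, dial down, end A on the fixture's -x side. As it grows end A goes down, end B rises; 1.57: upright, B on top; 3.14: level, turned over, dial up, B on the -x side. Stops 0.05 past level, at -0.05 and 3.19, so it only goes over this way. Starts between 0 and 0.5. Nearly balanced; friction keeps it where it is left: 0.06 N m turns it (1 N at 60 mm from the axis)
- end_a (a point): middle of the outer edge of end A of the frame, at half thickness, 82 mm from the axis
- end_b (a point): middle of the outer edge of end B of the frame, at half thickness, 82 mm from the axis
- movement: the round clock movement clamped in the frame, turning with it; origin on the swivel axis, z out of the dial. Black dial with white marks, 81 mm across, 12 mm out from the origin (centre pin to 18 mm); on the other side the steel back plate and bridges, 75 mm across, out to 22 mm. All of it lies within 42 mm of the origin sideways
- holder: a second clock movement sitting in its white plastic assembly pot, 96 mm across and 55 mm high with a thin pillar to 77 mm; origin under its centre. Bystander
- loupe: a black eyeglass (loupe), round, 37 mm across, 30 mm high; origin under its centre. Bystander
- tweezers: steel tweezers lying flat, 138 mm long along their x axis, 20 mm wide, 8 mm high; origin at mid length on the bench. Bystander
- screwdriver: a thin watchmaker's screwdriver lying along its x axis, 130 mm long, 10 mm thick; origin on the bench near mid length. Bystander
- oilpot: a small round capped oil pot, 38 mm across, 32 mm high; origin under its centre. Bystander
- tray: a black tray of screws, 100 x 140 x 18 mm; origin under its centre. Bystander
- blower: a rubber dust blower standing upright, bulb 50 mm across, spout up to 85 mm; origin under its centre. Bystander

How it is judged (in metres and radians):
At the end, for the whole second after the job is handed in: The frame is turned over (joint above 3.02 rad, dial facing up, level within 0.12 rad) and still, with nothing touching it; the fixture and every bystander are within 20 mm of where they started and the fixture stands flat (value of joint frame above 3.02 rad and angle between movement's own z axis and vertical below 0.12 rad and velocity of joint frame between -0.05 and 0.05 rad/s and distance of each of fixture, holder, loupe, tweezers, screwdriver, oilpot, tray, blower from where it was at the start of the episode below 0.02 m and angle between fixture's own z axis and vertical below 0.05 rad).
It fails at once if the dial or the movement is touched by the robot (contact force between any of the fingers, the arm and movement above 0.5 N).
It fails at once if the frame is pinched or pushed hard (more than 35 N) (contact force between the fingers and frame above 35 N).
It fails at once if the frame is flung round (faster than 4 rad/s) instead of turned gently (velocity of joint frame above 4 rad/s).
It fails at once if the fixture is shifted by more than 20 mm, lifted or tilted (distance of fixture from where it was at the start of the episode above 0.02 m or angle between fixture's own z axis and vertical above 0.1 rad or height (world z) of fixture above 0.01 m).
It fails at once if something else on the bench is shifted by more than 20 mm (distance of any of holder, loupe, tweezers, screwdriver, oilpot, tray, blower from where it was at the start of the episode above 0.02 m).
It also fails if it takes over 51 s, if anything falls off the work surface, if the arm or the gripper's body presses on something with over 40 N, if the wrist force passes 120 N, or if a joint passes its speed limit or range.

ROBOT

A 6-joint arm with a two-finger parallel gripper is mounted at the origin on the work surface. World frame = base frame: x ahead of the robot, y to its left, z up, the work surface at z = 0. Lengths are in m, angles in degrees, forces in N, time in s.
With the tool pointing down it reaches from about 0.35 to 0.875 m from the base axis. Payload 4.2 kg.
Tool frame: the origin (TCP) lies on the front face of the gripper's body, between the roots of the fingers; the fingertips stand 70 mm ahead of it and the grasp point (between the pads) lies 51 mm ahead of it (r.nose_length is the distance from the TCP to the fingertips, in m); z points along the fingers, y is the direction in which the jaws open and shut (so a half turn about z gives the same grasp; the last joint's range is limited). The gripper opens to 87 mm and grips with 3 to 60 N. Pads are 19 mm wide; open, the fingers measure 117 mm over their backs; the gripper's body (75 mm by 190 mm) begins 51 mm behind the grasp point.
Start: joints at [-57.204, 22.042, 0.453, 0, -68.411, -14.817], TCP at [0.193, -0.594, 0.292] pointing down, gripper open.
Joint ranges: [-179.83, 179.83], [-69.29, 118.12], [-61.27, 80.66], [-181.25, 117.63], [-171.15, -9.14], [-177.46, 177.46]. Speed limits (degrees/s): [159.86, 159.86, 180, 180, 180, 180].

INTERFACE

Orientations are given as a 3x3 rotation matrix whose columns are the frame's x, y, z axes.
In Python, from station import telemetry, capture, order, r gives the robot as it stands.
- The arm moves only by the tool drive_tool, never from a script. Its argument "series" is a list of rows, each a list of 4 numbers: the shift along the tool's x, y, z as a fraction of full scale, then the turn about the tool's z as a fraction of full scale. In form: [[dx, dy, dz, turn], ...]. A call has 1 to 10 rows; each row is the pose to reach, as a shift and turn from the pose commanded when the call began, along the tool's axes at that moment; what a row does not reach only later rows make up. Full scale, the value 1, is 0.12 m for a shift and 2 rad for a turn. A row lasts 1/8 s, in which the tool goes at most 62.5 mm and 10.7 degrees, less where a joint would pass 70% of its speed; a pose out of reach is approached as far as the arm can. A call with a number of a shift or a turn outside -1 to 1 is refused whole. A call with a gripper value outside its range is refused whole. "fingers" is the finger opening in mm, from 0 to 87, set as the call begins (left out, the last holds). The fingers move at their own pace and stop on an object; the grip force is fixed at half the most. Time passes only in rows, so rows that repeat a pose let the fingers close. It gives the time, the measured TCP pose, the force and the opening at its end, in the units of the state.
- telemetry.sense(): the state, without advancing time (a new reading comes with each control period).
- capture(name): name is "scene" or "top"; returns a dict with "color" (384x512x3 uint8, blue, green, red), "fx", "fy", "cx", "cy" (pixels), "k1" (the pictures are not rectified: a ray, as slopes to the right and down, at radius r is drawn at 1 + k1 r^2 times it, then the intrinsics apply), "eye" and "attitude" of the camera in the world. Camera axes: x right, y up, looking along -z (the intrinsics and any distortion apply to the point x, -y, -z); pixel columns grow to the right and rows downward; lengths in m; the calibration is good to about 2 mm. A picture is of the moment at which its call begins. There is no depth.
- order.finish_job(): hands the job in, once; it reports no verdict.
The state is a dict: "time_s": time; "joints": joint angles; "joint_velocities": joint speeds; "effort": joint torques, N m; "tcp_pos": TCP position; "ee_rot": TCP orientation; "wrist_force": force on the tool from outside, world axes, zero at the start; "moment": the same for the moment, N m; "gripper_width": opening from 0.0 (shut) to 1.0 (fully open).
Only numpy, scipy, OpenCV 4.12 (cv2) and the standard library are available. Lean on these libraries where they do the work, as an engineer would, in place of code of your own. Each camera call takes 0.05 s, during which the arm holds its last target. There are 200 camera calls.

## Working session

There is one attempt and no reset: what is moved stays moved. The work goes in short steps, Python scripts to look and compute and a tool call to move; the robot and the scene stay as the last step left them, time stands still between calls to the robot, and variables do not carry over. Pictures are saved under pics/ and viewed, about 8 in all and at most 12, crops included, and the job is handed in when it is done.

Besides the shell and the picture viewer there is one more tool, called after "Call:" by a JSON object that holds its "api" and its "payload". drive_tool: Moves the arm, as the interface text tells. Shift numbers are shares of 0.12 m and turn numbers shares of 2 rad, none past 1 either way. Its arguments: {"type":"object","properties":{"series":{"type":"array","items":{"type":"array","items":{"type":"number","minimum":-1,"maximum":1}}},"fingers":{"type":"number"}},"required":["series"]}

```bash
ls; mkdir -p pics
cat > h.py <<'E'
import numpy as np, cv2
from station import telemetry, capture, order, r
def params(c):
    return np.array(c["eye"]),np.array(c["attitude"]).reshape(3,3)
def ray(c,u,v):
    K=np.array([[c["fx"],0,c["cx"]],[0,c["fy"],c["cy"]],[0,0,1]],float)
    # radial model: distorted = undist*(1+k1 r^2)
    p=cv2.undistortPoints(np.array([[[u,v]]],float),K,np.array([c["k1"],0,0,0.]))[0,0]
    e,R=params(c); d=R@np.array([p[0],-p[1],-1]); return e,d/np.linalg.norm(d)
def plane(c,u,v,z):
    e,d=ray(c,u,v); return e+d*(z-e[2])/d[2]
def proj(c,P):
    e,R=params(c); q=R.T@(np.array(P)-e); x,y=q[0]/-q[2],-q[1]/-q[2]
    f=1+c["k1"]*(x*x+y*y); return np.array([c["fx"]*x*f+c["cx"],c["fy"]*y*f+c["cy"]])
def tri(c1,p1,c2,p2):
    e1,d1=ray(c1,*p1); e2,d2=ray(c2,*p2)
    s=np.linalg.lstsq(np.c_[d1,-d2],e2-e1,rcond=None)[0]
    a,b=e1+s[0]*d1,e2+s[1]*d2; return (a+b)/2,np.linalg.norm(a-b)
E
python3 - <<'E'
from h import *
for n in("scene","top"):
    c=capture(n); cv2.imwrite(f"pics/{n}0.png",cv2.resize(c["color"],(768,576),interpolation=cv2.INTER_CUBIC))
    print(n,{k:np.round(c[k],4).tolist() for k in c if k!="color"})
print(telemetry.sense())
E
```

```text
pics
scene {'fx': 357.5959, 'fy': 357.5959, 'cx': 262.6464, 'cy': 191.7544, 'k1': -0.0214, 'eye': [0.967, -0.2144, 0.6452], 'attitude': [[0.5064, -0.669, 0.5441], [0.8621, 0.3797, -0.3355], [0.0179, 0.639, 0.769]]}
top {'fx': 450.8212, 'fy': 450.8212, 'cx': 260.8574, 'cy': 190.4267, 'k1': -0.0461, 'eye': [0.3859, -0.0054, 1.1561], 'attitude': [[-0.0081, 0.9828, -0.1846], [-1.0, -0.009, -0.0039], [-0.0055, 0.1846, 0.9828]]}
{'time_s': 0.1, 'joints': array([-5.72068854e+01,  2.20852742e+01,  3.89475500e-01, -2.56758951e-02,
       -6.84120346e+01, -1.48180712e+01]), 'joint_velocities': array([ 0.06387064, -0.10103448,  0.12038417,  0.19479405,  0.11485381,
       -0.02473039]), 'effort': array([-8.87789356e-04, -3.91688991e+01,  1.87935019e+01,  4.23180833e+00,
        1.35009759e-02, -7.44630597e-05]), 'tcp_pos': array([ 0.1927952 , -0.59410415,  0.29129209]), 'ee_rot': array([[-9.51241990e-01, -3.08444856e-01, -6.69023981e-04],
       [-3.08445572e-01,  9.51240275e-01,  1.80776239e-03],
       [ 7.88075464e-05,  1.92597697e-03, -9.99998142e-01]]), 'wrist_force': array([ 0.48157463,  0.99862299, -0.35604111]), 'moment': array([ 0.02771438, -0.01314772,  0.01918638]), 'gripper_width': 1.0014409015688805}
```

View pics/scene0.png

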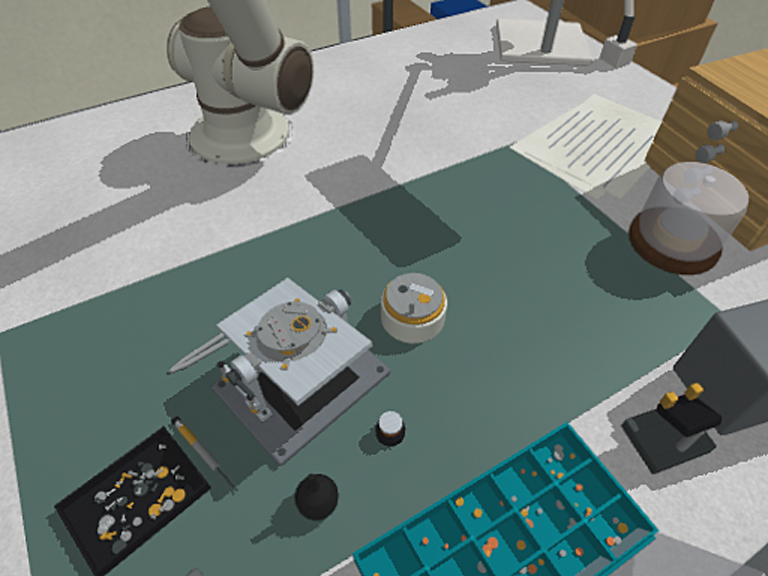

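View pics/top0.png

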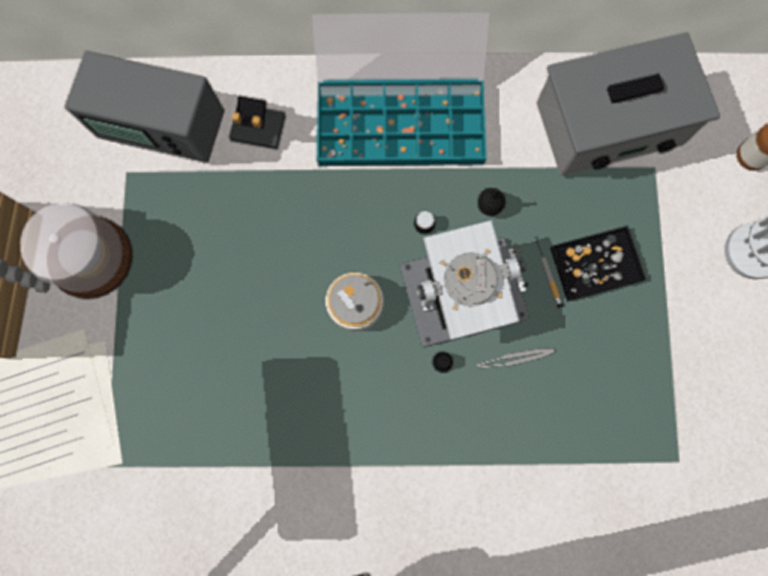

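The scene view shows the frame back plate up, with corners A at (218,328) and (290,278) and B at (296,402) and (372,342). In the top view the frame corners are B (424,237) and (495,221), A (523,324) and (445,340). The base corners are at (403,263), (422,347) and (526,318). The pot, loupe and tweezers are close by.

Run:
```python
from h import *
s=capture("scene");t=capture("top")
o=lambda p:tuple((np.array(p)+.5)/1.5-.5)
def sub(c,p):
    g=cv2.cvtColor(c["color"],6); q=np.array([[o(p)]],np.float32)
    w=cv2.cornerSubPix(g,q.copy(),(3,3),(-1,-1),(3,30,.01))[0,0]
    return w if np.linalg.norm(w-q[0,0])<3 else q[0,0]
S=dict(Bp=(372,342),Bm=(296,402),Am=(218,328),Ap=(290,278)); T=dict(Bp=(424,237),Bm=(495,221),Am=(523,324),Ap=(445,340))
P={}
for k in S:
    P[k],e=tri(s,sub(s,S[k]),t,sub(t,T[k])); print(k,P[k].round(4),"gap",e.round(4))
A=(P["Ap"]+P["Am"])/2;B=(P["Bp"]+P["Bm"])/2;C=(A+B)/2;d=B-A
print("A",A,"B",B,"C",C,"len",np.linalg.norm(d),"tilt",np.arcsin(d[2]/np.linalg.norm(d)),"yaw",np.arctan2(d[1],d[0]))
w=(P["Ap"]+P["Bp"]-P["Am"]-P["Bm"])/2; print("w",np.linalg.norm(w),"yawY",np.arctan2(-w[0],w[1]))
for n,c,p in(("++",t,(403,263)),("-+",t,(422,347)),("--",t,(526,318)),("S+-",s,(280,463)),("S++",s,(388,373)),("S--",s,(213,385))): print(n,plane(c,*o(p),.014).round(4))
for n,p,z in(("loupe",(443,362),.03),("tweez",(478,365),.005),("tweez",(553,350),.005),("pot",(354,300),.055),("oil",(425,222),.032),("blow",(491,202),.05),("scr",(540,240),.005),("scr",(560,305),.005),("tray",(552,245),.018),("tray",(570,300),.018)): print(n,plane(t,*o(p),z).round(3))
```

```text
Bp [ 0.6597 -0.0545  0.1298] gap 0.0027
Bm [ 0.6847 -0.1624  0.1211] gap 0.0082
Am [ 0.5221 -0.2034  0.1006] gap 0.0083
Ap [ 0.496  -0.088   0.1009] gap 0.008
A [ 0.50907376 -0.14566549  0.1007396 ] B [ 0.67221315 -0.10844268  0.12546196] C [ 0.59064346 -0.12705409  0.11310078] len 0.1691484357114873 tilt 0.14668318591905286 yaw 0.22432555107387236
w 0.11462589479044269 yawY 0.22497819971857494
++ [ 0.6405 -0.021   0.014 ]
-+ [ 0.4949 -0.0515  0.014 ]
-- [ 0.5426 -0.2296  0.014 ]
S+- [ 0.6886 -0.197   0.014 ]
S++ [ 0.6453 -0.022   0.014 ]
S-- [ 0.5461 -0.2325  0.014 ]
loupe [ 0.468 -0.085  0.03 ]
tweez [ 0.464 -0.146  0.005]
tweez [ 0.488 -0.275  0.005]
pot [0.57  0.061 0.055]
oil [ 0.708 -0.059  0.032]
blow [ 0.738 -0.172  0.05 ]
scr [ 0.682 -0.262  0.005]
scr [ 0.566 -0.291  0.005]
tray [ 0.669 -0.28   0.018]
tray [ 0.572 -0.306  0.018]
```

Call:
{"api": "drive_tool", "payload": {"series": [[-0.25,0.18,0,0.044],[-0.5,0.36,0,0.044],[-0.75,0.54,0,0.044],[-0.95,0.68,0,0.044],[-0.95,0.68,0,0.044]], "fingers": 0}}

```text
time_s: 0.82
tcp_pos: [0.2771, -0.4804, 0.2924]
ee_rot: [[-0.974, -0.227, 0.0], [-0.227, 0.974, 0.0], [-0.0, 0.0, -1.0]]
wrist_force: [-0.0, -0.8, -0.6]
gripper_width: 0.519
```

```bash
cat >> h.py <<'E'
C=np.array([.592,-.1265,.112]); YAW=.225
def tip():
    s=telemetry.sense(); R=np.array(s["ee_rot"]).reshape(3,3); p=np.array(s["tcp_pos"])+R[:,2]*r.nose_length
    c,n=np.cos(YAW),np.sin(YAW); F=np.array([[c,n,0],[-n,c,0],[0,0,1]])
    return F@(p-C),F,R,s
def rep(target=None):
    f,F,R,s=tip(); print("t",round(s["time_s"],2),"tip fix",f.round(4),"tool yaw rel",np.degrees(np.arctan2(*(F@R[:,0])[[1,0]])).round(1),"F",np.round(s["wrist_force"],1),"w",round(s["gripper_width"],3))
    if target is not None: print("shift",(R.T@F.T@(np.array(target)-f)/.12).round(3))
E
python3 -c "
from h import *
print(r.nose_length);rep([-.08,0,.09])"
```

```text
0.0697
t 0.82 tip fix [-0.3859 -0.2747  0.1107] tool yaw rel -179.8 F [-0.  -0.8 -0.6] w 0.519
shift [-2.558  2.28   0.173]
```

Call:
{"api": "drive_tool", "payload": {"series": [[-0.3,0.27,0,0],[-0.6,0.54,0,0],[-0.88,0.78,0,0],[-0.88,0.78,0,0]]}}

```text
time_s: 1.32
tcp_pos: [0.3592, -0.3657, 0.2924]
ee_rot: [[-0.974, -0.227, 0.0], [-0.227, 0.974, -0.0], [-0.0, -0.0, -1.0]]
wrist_force: [-0.5, -0.6, -0.3]
gripper_width: 0.064
```

Call:
{"api": "drive_tool", "payload": {"series": [[-0.3,0.27,0,0],[-0.6,0.54,0,0],[-0.85,0.76,0,0],[-0.85,0.76,0,0]]}}

```text
time_s: 1.82
tcp_pos: [0.4381, -0.2546, 0.2921]
ee_rot: [[-0.974, -0.226, -0.0], [-0.226, 0.974, -0.0], [0.0, -0.0, -1.0]]
wrist_force: [0.1, -0.6, -1.0]
gripper_width: 0.007
```

Call:
{"api": "drive_tool", "payload": {"series": [[-0.3,0.27,0,0],[-0.6,0.54,0,0],[-0.83,0.74,0,0],[-0.83,0.74,0,0],[-0.83,0.74,0,0]]}}

```text
time_s: 2.45
tcp_pos: [0.5137, -0.1475, 0.292]
ee_rot: [[-0.975, -0.222, -0.001], [-0.222, 0.975, -0.0], [0.001, 0.0, -1.0]]
wrist_force: [0.1, -0.0, -0.4]
gripper_width: 0.004
```

Run:
```python
from h import *
rep([-.075,0,0])
a=[]
for n in("scene","top"):
    c=capture(n); f,F,R,s=tip()
    im=cv2.resize(c["color"],None,fx=3,fy=3,interpolation=cv2.INTER_CUBIC)
    u,v=(proj(c,C)*3).astype(int); 
    for q in([f]+[[x,y,z] for x,y,z in((-.075,-.095,-.098),(.075,-.095,-.098),(.075,.095,-.098),(-.075,.095,-.098),(0,.062,.016),(0,-.062,.016))]):
        p=proj(c,C+F.T@np.array(q))*3+1; cv2.circle(im,tuple(int(i) for i in p),4,(0,0,255),-1)
    a.append(cv2.resize(im[max(v-280,0):v+280,max(u-260,0):u+260],(390,420)))
cv2.imwrite("pics/a1.png",np.hstack(a))
```

```text
t 2.45 tip fix [-0.0811 -0.003   0.1103] tool yaw rel 180.0 F [ 0.1 -0.  -0.4] w 0.004
shift [-0.052  0.025  0.919]
```

View pics/a1.png

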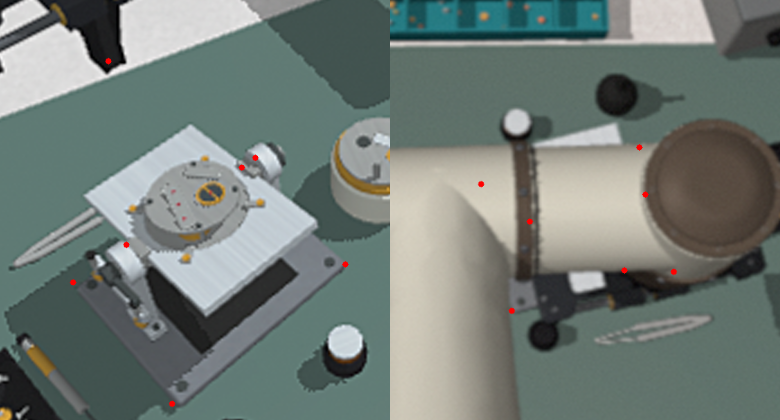

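The projected base corners, upright tops and fingertip all fall in the right places. Now I'll come down on end A.

Call:
{"api": "drive_tool", "payload": {"series": [[-0.05,0.025,0.25,0],[-0.05,0.025,0.5,0],[-0.05,0.025,0.65,0],[-0.05,0.025,0.75,0],[-0.05,0.025,0.75,0]]}}

```text
time_s: 3.18
tcp_pos: [0.519, -0.1426, 0.2018]
ee_rot: [[-0.975, -0.223, -0.001], [-0.223, 0.975, -0.0], [0.001, 0.0, -1.0]]
wrist_force: [0.2, -0.1, 0.4]
gripper_width: 0.004
```

```bash
python3 -c "
from h import *
rep([-.073,0,-.030]);rep([-.0625,0,-.049])"
```

```text
t 3.17 tip fix [-0.0749  0.0006  0.0201] tool yaw rel 180.0 F [ 0.2 -0.1  0.4] w 0.004
shift [-0.016 -0.005  0.417]
t 3.17 tip fix [-0.0749  0.0006  0.0201] tool yaw rel 180.0 F [ 0.2 -0.1  0.4] w 0.004
shift [-0.104 -0.005  0.575]
```

Call:
{"api": "drive_tool", "payload": {"series": [[0,0,0.07,0],[0,0,0.14,0],[0,0,0.2,0],[0,0,0.25,0],[0,0,0.3,0],[-0.005,0,0.34,0],[-0.01,0,0.38,0],[-0.016,0,0.42,0],[-0.016,0,0.42,0]]}}

```text
time_s: 4.3
tcp_pos: [0.521, -0.1415, 0.1512]
ee_rot: [[-0.975, -0.224, -0.002], [-0.224, 0.975, 0.0], [0.002, 0.0, -1.0]]
wrist_force: [0.1, 0.3, 0.9]
gripper_width: 0.005
```

Call:
{"api": "drive_tool", "payload": {"series": [[-0.02,0,0.04,0],[-0.04,0,0.08,0],[-0.06,0,0.12,0],[-0.09,0,0.16,0],[-0.09,0,0.16,0]]}}

```text
time_s: 4.92
tcp_pos: [0.532, -0.139, 0.132]
ee_rot: [[-0.975, -0.224, -0.001], [-0.224, 0.975, 0.0], [0.001, 0.0, -1.0]]
wrist_force: [1.1, -0.3, 0.1]
gripper_width: 0.008
```

Run:
```python
from h import *
rep([-.08,0,.11])
c=capture("scene"); F=tip()[1]
im=cv2.resize(c["color"],None,fx=3,fy=3,interpolation=cv2.INTER_CUBIC)
u,v=(proj(c,C)*3).astype(int); cv2.imwrite("pics/a2.png",im[v-280:v+250,u-330:u+330])
```

```text
t 4.92 tip fix [-0.0614  0.0012 -0.0497] tool yaw rel -180.0 F [ 1.1 -0.3  0.1] w 0.008
shift [ 0.156 -0.01  -1.331]
```

View pics/a2.png

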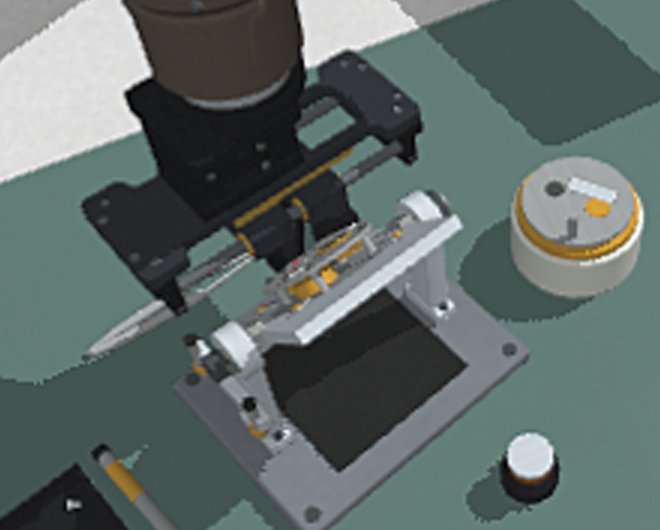

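The frame is tipped well over, with end B's dial-side edge running from about (303,345) to (462,224) in the crop. The fingers stay clear of the movement.

Run:
```python
from h import *
c=capture("scene"); F=tip()[1]; u,v=(proj(c,C)*3).astype(int)
for p,y in(((303,345),-.055),((462,224),.055),((458,212),.055)):
    e,d=ray(c,(p[0]+u-330-1)/3,(p[1]+v-280-1)/3); e=F@(e-C); d=F@d
    q=e+d*(y-e[1])/d[1]; print(q.round(4),"r",np.hypot(q[0],q[2]).round(4),"ang",np.arctan2(q[2],q[0]).round(3))
```

```text
[ 0.0649 -0.055   0.0667] r 0.0931 ang 0.799
[0.0593 0.055  0.0646] r 0.0877 ang 0.828
[0.0564 0.055  0.0726] r 0.0919 ang 0.91
```

Call:
{"api": "drive_tool", "payload": {"series": [[0.08,0,-0.08,0],[0.12,0,-0.3,0],[0.12,0,-0.6,0],[0.12,0,-0.9,0],[0.12,0,-1,0]]}}

```text
time_s: 5.65
tcp_pos: [0.5181, -0.1425, 0.2558]
ee_rot: [[-0.975, -0.224, 0.005], [-0.224, 0.975, -0.0], [-0.005, -0.001, -1.0]]
wrist_force: [0.0, -0.5, -0.2]
gripper_width: 0.003
```

Call:
{"api": "drive_tool", "payload": {"series": [[0,0,-0.2,0],[0,0,-0.35,0],[-0.3,0,-0.35,0],[-0.6,0,-0.35,0],[-0.95,0,-0.35,0],[-0.95,0,-0.35,0]]}}

```text
time_s: 6.4
tcp_pos: [0.6301, -0.1161, 0.2923]
ee_rot: [[-0.974, -0.224, -0.003], [-0.224, 0.974, 0.0], [0.003, 0.001, -1.0]]
wrist_force: [-0.6, -0.1, -0.5]
gripper_width: 0.003
```

```bash
python3 -c "
from h import *
rep([.085,0,.11]);rep([.085,0,.043])"
```

```text
t 6.4 tip fix [0.0393 0.0017 0.1106] tool yaw rel -179.9 F [-0.6 -0.1 -0.5] w 0.003
shift [-0.381 -0.015  0.004]
t 6.4 tip fix [0.0393 0.0017 0.1106] tool yaw rel -179.9 F [-0.6 -0.1 -0.5] w 0.003
shift [-0.382 -0.015  0.562]
```

Call:
{"api": "drive_tool", "payload": {"series": [[-0.25,-0.01,0,0],[-0.38,-0.015,0,0],[-0.38,-0.015,0.2,0],[-0.38,-0.015,0.4,0],[-0.38,-0.015,0.56,0],[-0.38,-0.015,0.56,0]]}}

```text
time_s: 7.15
tcp_pos: [0.6718, -0.1086, 0.2253]
ee_rot: [[-0.975, -0.223, -0.006], [-0.223, 0.975, 0.0], [0.005, 0.002, -1.0]]
wrist_force: [-0.8, 0.2, -0.2]
gripper_width: 0.002
```

Call:
{"api": "drive_tool", "payload": {"series": [[0.06,0,0,0],[0.12,0,0,0],[0.17,0,-0.01,0],[0.22,0,-0.02,0],[0.26,0,-0.03,0],[0.3,0,-0.03,0],[0.3,0,-0.03,0]]}}

```text
time_s: 8.02
tcp_pos: [0.6375, -0.1166, 0.2302]
ee_rot: [[-0.975, -0.223, -0.003], [-0.223, 0.975, 0.0], [0.003, 0.001, -1.0]]
wrist_force: [-0.0, -0.2, 1.0]
gripper_width: -0.0
```

Run:
```python
from h import *
rep([.02,0,.056]); rep([.0135,0,.059])
c=capture("scene")
im=cv2.resize(c["color"],None,fx=3,fy=3,interpolation=cv2.INTER_CUBIC)
u,v=(proj(c,C)*3).astype(int); cv2.imwrite("pics/a3.png",im[v-280:v+250,u-330:u+330])
```

```text
t 8.03 tip fix [ 0.0463 -0.0004  0.0485] tool yaw rel -180.0 F [-0.  -0.2  1. ] w -0.0
shift [ 0.219  0.003 -0.062]
t 8.03 tip fix [ 0.0463 -0.0004  0.0485] tool yaw rel -180.0 F [-0.  -0.2  1. ] w -0.0
shift [ 0.274  0.003 -0.087]
```

View pics/a3.png

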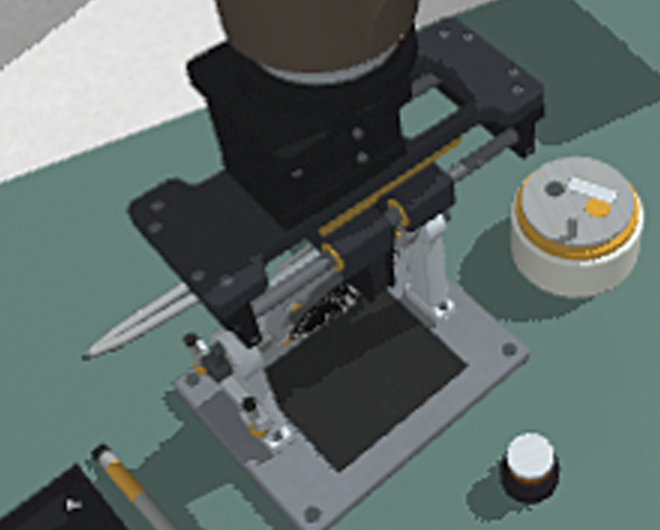

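The dial face is coming up on the +x side at about (320,310). The base corners haven't moved: (528,355) and (312,520). Carrying on over the top.

Call:
{"api": "drive_tool", "payload": {"series": [[0.04,0,-0.015,0],[0.08,0,-0.03,0],[0.12,0,-0.045,0],[0.16,0,-0.055,0],[0.2,0,-0.07,0],[0.24,0,-0.085,0],[0.28,0,-0.1,0],[0.32,0,-0.115,0],[0.36,0,-0.125,0],[0.4,0,-0.135,0]]}}

```text
time_s: 9.32
tcp_pos: [0.5917, -0.1272, 0.2474]
ee_rot: [[-0.975, -0.224, 0.0], [-0.224, 0.975, 0.0], [-0.0, -0.0, -1.0]]
wrist_force: [1.1, -0.1, -0.7]
gripper_width: 0.004
```

```bash
python3 -c "
from h import *
for t in ([-.007,0,.066],[-.0267,0,.06],[-.0445,0,.048],[-.059,0,.031],[-.0645,0,.017],[-.066,0,.003]):rep(t)"
```

```text
t 9.32 tip fix [-0.0004 -0.0006  0.0657] tool yaw rel -180.0 F [ 1.1 -0.1 -0.7] w 0.004
shift [ 0.055  0.005 -0.002]
t 9.32 tip fix [-0.0004 -0.0006  0.0657] tool yaw rel -180.0 F [ 1.1 -0.1 -0.7] w 0.004
shift [0.219 0.005 0.047]
t 9.32 tip fix [-0.0004 -0.0006  0.0657] tool yaw rel -180.0 F [ 1.1 -0.1 -0.7] w 0.004
shift [0.367 0.006 0.147]
t 9.32 tip fix [-0.0004 -0.0006  0.0657] tool yaw rel -180.0 F [ 1.1 -0.1 -0.7] w 0.004
shift [0.488 0.006 0.289]
t 9.32 tip fix [-0.0004 -0.0006  0.0657] tool yaw rel -180.0 F [ 1.1 -0.1 -0.7] w 0.004
shift [0.534 0.006 0.406]
t 9.32 tip fix [-0.0004 -0.0006  0.0657] tool yaw rel -180.0 F [ 1.1 -0.1 -0.7] w 0.004
shift [0.546 0.006 0.522]
```

Call:
{"api": "drive_tool", "payload": {"series": [[0.055,0,0,0],[0.11,0,0.01,0],[0.165,0,0.03,0],[0.22,0,0.05,0],[0.27,0,0.08,0],[0.32,0,0.11,0],[0.37,0,0.15,0],[0.37,0,0.15,0]]}}

```text
time_s: 10.32
tcp_pos: [0.5477, -0.1372, 0.2287]
ee_rot: [[-0.975, -0.224, -0.002], [-0.224, 0.975, 0.0], [0.002, 0.001, -1.0]]
wrist_force: [0.5, 0.3, 0.4]
gripper_width: 0.005
```

Run:
```python
from h import *
for t in ([-.059,0,.031],[-.0645,0,.017],[-.066,0,.003]):rep(t)
c=capture("scene")
im=cv2.resize(c["color"],None,fx=3,fy=3,interpolation=cv2.INTER_CUBIC)
u,v=(proj(c,C)*3).astype(int); cv2.imwrite("pics/a4.png",im[v-280:v+250,u-330:u+330])
```

```text
t 10.32 tip fix [-0.0457 -0.0005  0.047 ] tool yaw rel -180.0 F [0.5 0.3 0.4] w 0.005
shift [0.11  0.004 0.133]
t 10.32 tip fix [-0.0457 -0.0005  0.047 ] tool yaw rel -180.0 F [0.5 0.3 0.4] w 0.005
shift [0.156 0.004 0.25 ]
t 10.32 tip fix [-0.0457 -0.0005  0.047 ] tool yaw rel -180.0 F [0.5 0.3 0.4] w 0.005
shift [0.168 0.004 0.367]
```

View pics/a4.png

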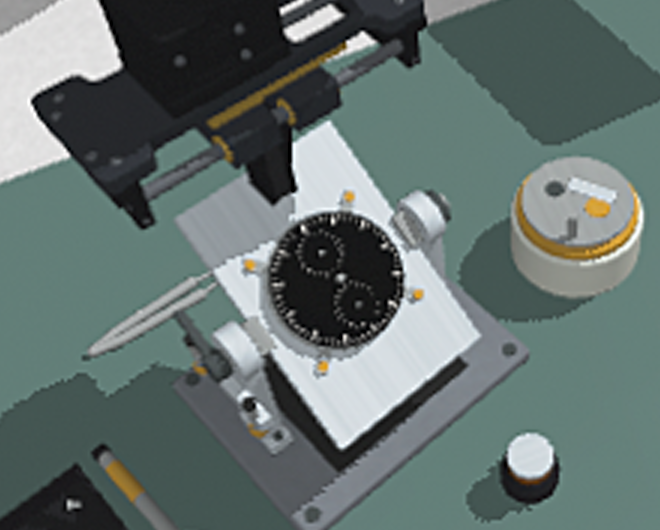

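The dial faces up and forward, the finger tip at about (272,198) rests on bare end B, clear of the dial, and the fixture hasn't moved. Pressing it down to level.

Call:
{"api": "drive_tool", "payload": {"series": [[0.04,0,0.045,0],[0.08,0,0.09,0],[0.11,0,0.135,0],[0.13,0,0.175,0],[0.145,0,0.215,0],[0.155,0,0.255,0],[0.165,0,0.295,0],[0.165,0,0.335,0],[0.165,0,0.37,0],[0.165,0,0.37,0]]}}

```text
time_s: 11.62
tcp_pos: [0.5291, -0.1415, 0.1843]
ee_rot: [[-0.975, -0.224, -0.001], [-0.224, 0.975, 0.0], [0.001, 0.0, -1.0]]
wrist_force: [0.0, 0.7, 0.2]
gripper_width: 0.001
```

Run:
```python
from h import *
rep([-.066,0,.003])
c=capture("scene")
im=cv2.resize(c["color"],None,fx=3,fy=3,interpolation=cv2.INTER_CUBIC)
u,v=(proj(c,C)*3).astype(int); cv2.imwrite("pics/a5.png",im[v-280:v+250,u-330:u+330])
```

```text
t 11.62 tip fix [-0.0647 -0.0006  0.0026] tool yaw rel -180.0 F [0.  0.7 0.2] w 0.001
shift [ 0.01   0.005 -0.004]
```

View pics/a5.png

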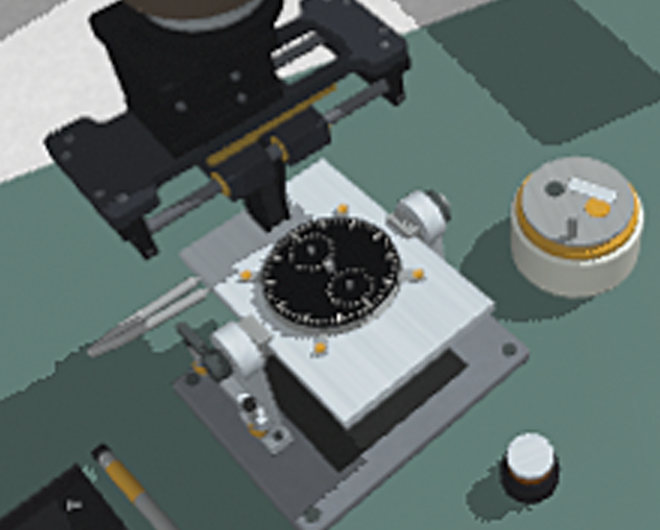

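The plate looks level, with the end A corners at about (345,420) and (496,300). I'll measure the angle before letting go.

Run:
```python
from h import *
c=capture("scene"); F=tip()[1]; u,v=(proj(c,C)*3).astype(int)
for th in (2.9,3.02,3.14,3.19):
  for y in(-.055,.055):
    a=np.array([-np.cos(th),0,-np.sin(th)]); n=np.array([np.sin(th),0,-np.cos(th)])
    for k in(.004,-.004):
        q=C+F.T@(.082*a+k*n+[0,y,0]); p=proj(c,q)*3+1; print(th,y,k,(p-[u-330,v-280]).round(0))
```

```text
2.9 -0.055 0.004 [342. 441.]
2.9 -0.055 -0.004 [342. 445.]
2.9 0.055 0.004 [490. 327.]
2.9 0.055 -0.004 [488. 332.]
3.02 -0.055 0.004 [341. 434.]
3.02 -0.055 -0.004 [342. 440.]
3.02 0.055 0.004 [491. 319.]
3.02 0.055 -0.004 [490. 325.]
3.14 -0.055 0.004 [339. 426.]
3.14 -0.055 -0.004 [341. 433.]
3.14 0.055 0.004 [491. 310.]
3.14 0.055 -0.004 [491. 318.]
3.19 -0.055 0.004 [338. 422.]
3.19 -0.055 -0.004 [340. 430.]
3.19 0.055 0.004 [491. 306.]
3.19 0.055 -0.004 [491. 314.]
```

The observed corners match about 3.15 to 3.19 rad. Retracting straight up, then away from the fixture.

Call:
{"api": "drive_tool", "payload": {"series": [[0.01,0,-0.08,0],[0.02,0,-0.25,0],[0.02,0,-0.5,0],[0.02,0,-0.75,0],[0.02,0,-0.95,0]]}}

```text
time_s: 12.35
tcp_pos: [0.5272, -0.1421, 0.3012]
ee_rot: [[-0.975, -0.224, 0.003], [-0.224, 0.975, -0.0], [-0.002, -0.001, -1.0]]
wrist_force: [1.7, 0.4, 0.5]
gripper_width: 0.009
```

Call:
{"api": "drive_tool", "payload": {"series": [[0.3,-0.25,-0.1,0],[0.6,-0.5,-0.1,0],[0.9,-0.8,-0.1,0],[0.95,-0.95,-0.1,0]]}}

```text
time_s: 12.85
tcp_pos: [0.4397, -0.2802, 0.3122]
ee_rot: [[-0.975, -0.222, 0.002], [-0.222, 0.975, -0.0], [-0.001, -0.001, -1.0]]
wrist_force: [0.1, 0.1, 0.3]
gripper_width: 0.006
```

Call:
{"api": "drive_tool", "payload": {"series": [[0.3,-0.3,0,0],[0.6,-0.6,0,0],[0.9,-0.9,0,0],[0.95,-0.95,0,0],[0.95,-0.95,0,0],[0.95,-0.95,0,0]]}}

```text
time_s: 13.6
tcp_pos: [0.3564, -0.4146, 0.3112]
ee_rot: [[-0.974, -0.225, 0.001], [-0.225, 0.974, -0.0], [-0.0, -0.0, -1.0]]
wrist_force: [0.3, -0.6, -0.1]
gripper_width: 0.003
```

Run:
```python
from h import *
rep()
a=[]
for n in("scene","top"):
    c=capture(n); o=cv2.resize(cv2.imread(f"pics/{n}0.png"),(512,384),interpolation=cv2.INTER_AREA)
    d=cv2.absdiff(o,c["color"]).max(2)>50; print(n,d.sum())
    im=cv2.resize(c["color"],None,fx=2,fy=2,interpolation=cv2.INTER_CUBIC)
    cs,_=cv2.findContours(cv2.resize(d.astype(np.uint8),None,fx=2,fy=2,interpolation=0),0,2)
    cv2.drawContours(im,[k for k in cs if cv2.contourArea(k)>20],-1,(0,0,255),1)
    u,v=(proj(c,C)*2).astype(int); a.append(im[max(v-250,0):v+250,u-200:u+200][:480])
h=min(x.shape[0] for x in a); cv2.imwrite("pics/a6.png",np.hstack([x[:h] for x in a]))
```

```text
t 13.6 tip fix [-0.2939 -0.2283  0.1295] tool yaw rel -179.9 F [ 0.3 -0.6 -0.1] w 0.003
scene 5106
top 10946
```

View pics/a6.png

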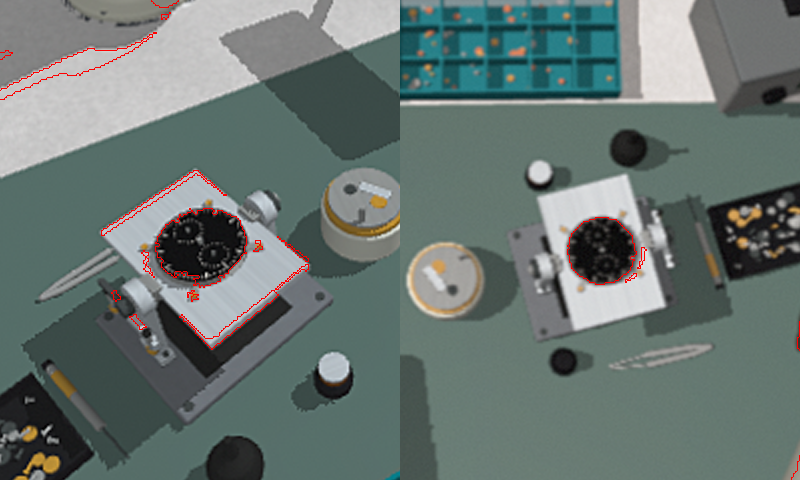

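Only the frame, dial and swivel parts have changed; every bystander and the base are unchanged. A last check of the level from the two views:

Run:
```python
from h import *
s=capture("scene");t=capture("top")
def px(c,p):
    u,v=(proj(c,C)*2).astype(int); return ((np.array(p)+[u-200,max(v-250,0)])-.5)/2
S=dict(Bm=(104,235),Bp=(196,171),Am=(213,342),Ap=(309,262)); T=dict(Am=(228,175),Ap=(139,198),Bm=(266,305),Bp=(170,331))
P={}
for k in S: P[k],e=tri(s,px(s,S[k]),t,px(t,T[k])); print(k,P[k].round(4),e.round(4))
dA=(P["Am"]+P["Ap"])/2; dB=(P["Bm"]+P["Bp"])/2
print("A z-B z",(dA-dB)[2],"theta",np.pi+np.arcsin((dA-dB)[2]/.164))
```

```text
Bm [ 0.5281 -0.1988  0.1082] 0.0044
Bp [ 0.4977 -0.0899  0.1068] 0.0043
Am [ 0.6835 -0.1579  0.1191] 0.0051
Ap [ 0.6555 -0.0524  0.121 ] 0.0028
A z-B z 0.012564115443163854 theta 3.2182782521030115
```

```bash
python3 -c "
from h import *
print(order.finish_job())"
```

```text
the job is handed in; nothing more can be done
None
```

The frame is turned over and lies level with the dial up, and the job is handed in; the hand-in gives no verdict. It took about 14 s of the 51 s allowed.

I pushed end A down with the closed fingertips to about 0.83 rad. I then pushed end B from the far side up and over the top, pressed it down to level, and withdrew the arm.

- **Level:** the corner positions in the picture with the finger still on the frame matched about 3.15–3.19 rad. After withdrawing, triangulating from the two views gave 3.22 rad. That is slightly past the 3.19 stop, so it is measurement error of a few hundredths of a radian. Both readings are within the 0.12 rad allowed.
- **Contact:** the force readings between moves stayed within about 2 N, and no picture showed the fingers near the dial or movement. At the end nothing is touching the frame.
- **Bystanders:** comparing the start and end pictures, the fixture base and the bench items in view showed no visible shift. The only other differences were the arm and its shadow.

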